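# Shut and lock the kit drawer of the bench cabinet

### The job

Close up the parts cabinet for transport: first push the open kit drawer fully home until it seats at its detent. Then pull up the knob of the spring plunger on the lock slide and, with the pin drawn, move the slide along to the next hole towards the drawer, so that its tongue stands in front of the drawer, and let the pin drop fully into that hole. Finish with the gripper still holding the knob and the pin fully in; leave the things standing around and on the cabinet where they are.

Things in the scene. Friction and masses are not known exactly. Their poses are not given: they have to be found in the camera images.
- cabinet: Fixed grey steel bench cabinet, 110 mm high. Own x axis points from its front (robot side) to its back, y to the left along the front, z up. Origin on the bench; the carcass spans x -100 (front) to +60 and y -210 to +170 mm; shut, the drawer's front stands 15 mm ahead of the carcass. The front right part is the kit drawer, the lock lies along the top front edge.
- kit_drawer (a joint): Opening of the steel kit drawer, m: 0 = fully home, grows towards the robot (cabinet -x). Starts 45 to 80 mm open. Slides with 1 N of friction; a sprung roller catch resists with some newtons more from 15 to 6 mm, then draws the drawer home by itself, to within about 1 mm of its firm stop. Fully home: under 4 mm.
- drawer_front (a point): Centre of the outer face of the drawer's front (cabinet y -80, 61 mm above the bench); moves with the drawer, axes as the cabinet's. The front is 236 mm wide and reaches from 22 to 100 mm above the bench; flat, to be pushed, but for a pull lip at its foot (25 to 31 mm up) that stands out 11 mm.
- lock_slide (a joint): Position of the lock slide, m: 0 = at its first hole, 0.045 = at the next hole towards the drawer; grows along cabinet -y; travel -0.046 to 0.091. Dark steel block, 56 x 44 mm, top 146 mm above the bench; its tongue (24 wide, 8 thick) hangs ahead of the cabinet front down to 70 mm above the bench. 1.5 N of friction, free only with the pin drawn; 2 mm play each way in a hole.
- plunger (a joint): Lift of the plunger, m: 0 = pin fully in its hole, 0.018 = fully up. The 10 mm round-ended pin is clear of the strip from 0.012 on. A spring pushes it down with 5.5 N at 0 and 10 N at 0.018; released between holes the pin rests on the strip and drops into a hole when the slide gets there.
- knob: Black upright cylindrical knob of the plunger, on top of the lock slide, 28 mm across, 30 mm high. Origin at its centre, 173 mm above the bench when the pin is in (starts near cabinet x -75, y +70 mm); it rises and travels with plunger and slide. 7 mm of air between its underside and the slide's collar.
- next_hole (a point): Mouth of the hole the pin must go into (cabinet x -75, y +25, 124 mm above the bench). It lies in a fixed aluminium strip on the cabinet's top, 30 mm wide, 14 mm high, from y -50 to +145, with four square 14 mm holes at y +115, +70 (where the pin starts), +25 and -20.
- jar: glass jar with a steel lid, 56 mm across, 75 mm tall, on the rear of the cabinet top; origin at the centre of its underside
- tin: round tin, 48 mm across, 55 mm tall, on the rear of the cabinet top; origin at the centre of its underside
- oil_stone: grey sharpening stone, 45 x 110 x 22 mm, on the rear of the cabinet top; origin at the centre of its underside
- mug: white mug on the bench to the robot's left, 80 mm across, 90 mm tall, with a handle; origin under its centre
- screwdriver: screwdriver lying on the bench to the robot's right; origin under its middle
- wrench: wrench lying on the bench to the robot's right; origin under its middle
- tube_offcut: upright aluminium tube offcut, 38 mm across, 100 mm tall, on the bench just past the cabinet's lock-side end (+y end); origin under its centre

How it is judged:
On the way, in this order (a step that is already met when the one before it is completed fails the run):
1. the kit drawer is fully home, the lock slide still in its first hole (value of joint kit_drawer below 0.004 m and value of joint lock_slide below 0.006 m), for 0.2 s.
2. the pin is drawn by its knob with the drawer home (value of joint kit_drawer below 0.004 m and value of joint plunger above 0.009 m and contact force between knob and the fingers above 0.5 N).
3. the slide is at the next hole and the pin is in it (value of joint kit_drawer below 0.004 m and value of joint plunger below 0.003 m and value of joint lock_slide between 0.04 and 0.05 m), for 0.2 s.
At the end, for the whole second after the job is handed in: The drawer is home (under 4 mm open), the lock slide is at the next hole (45 mm from its start, within 5 mm), the pin is fully in (lifted less than 3 mm) and the fingers hold the knob (contact force above 2 N), all at rest (all of step 3 and contact force between knob and the fingers above 2 N and linear speed of knob below 0.02 m/s); the arm keeps its last pose, push and grip.
It fails at once if a bystander (on the cabinet or on the bench) is moved by more than 30 mm (distance of any of jar, tin, oil_stone, mug, screwdriver, wrench, tube_offcut from where it was at the start of the episode above 0.03 m).
It also fails if it takes over 54 s, if anything falls off the work surface, if the arm or the gripper's body presses on something with over 40 N, if the wrist force passes 120 N, or if a joint passes its speed limit or range.

### The arm

A 6-joint arm with a two-finger parallel gripper is mounted at the origin on the work surface. World frame = base frame: x ahead of the robot, y to its left, z up, the work surface at z = 0. Lengths are in m, angles in rad, forces in N, time in s.
With the tool pointing down it reaches from about 0.4 to 0.825 m from the base axis. Payload 7 kg.
Tool frame: the origin (TCP) lies between the finger pads; the fingertips stand 19 mm ahead of it and the grasp point (between the pads) is the TCP; z points along the fingers, x is the direction in which the jaws open and shut, and the axes are right-handed (so a half turn about z gives the same grasp; the last joint's range is limited). The gripper opens to 85 mm and grips with 20 to 120 N. Pads are 22 mm wide; open, the fingers measure 114 mm over their backs; the gripper's body (76 mm by 85 mm) begins 54 mm behind the grasp point. The pads swing forward as they close: fully open they stand 13 mm farther back than shut.
Start: joints at [-0.873, 0.359, 0.012, 0, -1.224, -0.288], TCP at [0.269, -0.619, 0.25] pointing down, gripper open.
Joint ranges: [-3.07, 3.07], [-1.43, 2.12], [-1.02, 1.25], [-3.03, 1.67], [-3.05, -0], [-3.03, 3.03]. Speed limits (rad/s): [2.39, 2.39, 3.01, 3.14, 3.14, 3.14].

### API

Orientations are given as a 3x3 rotation matrix whose columns are the frame's x, y, z axes.
In Python, from cell import * gives the robot as it stands.
- The arm moves only by the tool send_rows, never from a script. Its argument "targets" is a list of rows, each a list of 4 numbers: the shift along the world's x, y, z each as a share of 0.4 m, from -1 to 1, then the turn about the world's z as a share of 0.12 rad, from -1 to 1. A call has exactly 8 rows; each row shifts and turns the commanded pose from where the row before left it; what a row does not reach is not made up. A row lasts 1/12 s, in which the tool goes at most 41.7 mm and 7.16 degrees, less where a joint would pass 70% of its speed; a pose out of reach is approached as far as the arm can. A call with a number of a shift or a turn outside -1 to 1 is refused whole. A call with a gripper value outside its range is refused whole. "claw" is the opening, from 0 (shut) to 1 (fully open), set as the call begins (left out, the last holds). The fingers move at their own pace and stop on an object; the grip force is fixed at half the most. Time passes only in rows, so rows that do not move let the fingers close, or fill a call up. It gives the time, the measured TCP pose, the force and the opening at its end, in the units of the state.
- read_state(): the state, without advancing time (a new reading comes with each control period).
- capture(name): name is "side" or "top"; returns a dict with "pixels" (480x640x3 uint8, red, green, blue), "camera_matrix" (3x3 intrinsics, pixels), "k1" (the pictures are not rectified: a ray, as slopes to the right and down, at radius r is drawn at 1 + k1 r^2 times it, then the intrinsics apply), "cam_to_world" (4x4, takes a point from camera to world coordinates). Camera axes: x right, y down, z forward; pixel columns grow to the right and rows downward; lengths in m; the calibration is good to about 2 mm. A picture is of the moment at which its call begins. There is no depth.
- sign_off(): hands the job in, once; it reports no verdict.
The state is a dict: "clock": time; "qpos": joint angles; "joint_velocities": joint speeds; "tau": joint torques, N m; "tcp_pos": TCP position; "tool_rot": TCP orientation; "wrist_force": force on the tool from outside, world axes, zero at the start; "moment": the same for the moment, N m; "opening": finger opening in m.
Only numpy, scipy, OpenCV 4.12 (cv2) and the standard library are available. Lean on these libraries where they do the work, as an engineer would, in place of code of your own. Each camera call takes 0.05 s, during which the arm holds its last target.

## Working session

There is one attempt and no reset: what is moved stays moved. The work goes in short steps, Python scripts to look and compute and a tool call to move; the robot and the scene stay as the last step left them, time stands still between calls to the robot, and variables do not carry over. Pictures are saved under pics/ and viewed, and the job is handed in when it is done.

Besides the shell and the picture viewer there is one more tool, called after "Emit:" as name(argument=value, ...), one argument or row to a line, values as JSON. send_rows: Moves the arm, as the interface text tells. Its arguments: {"type":"object","properties":{"targets":{"type":"array","items":{"type":"array","items":{"type":"number"}}},"claw":{"type":"number"}},"required":["targets"]}

```bash
mkdir -p pics
python3 - <<'E'
from cell import *
import cv2
for n in("side","top"):
    c=capture(n); cv2.imwrite(f"pics/{n}0.png",c["pixels"][:,:,::-1]); print(n,c["camera_matrix"],c["k1"],c["cam_to_world"])
s=read_state(); print(s)
E
```

```text
side [[561.66853323   0.         317.02643675]
 [  0.         561.66853323 237.04989741]
 [  0.           0.           1.        ]] -0.14066234318762932 [[-0.775775   -0.46374685  0.42791589 -0.01368365]
 [-0.63071036  0.54898544 -0.54847008  0.72781215]
 [ 0.01943167 -0.69538036 -0.71837912  1.1155261 ]
 [ 0.          0.          0.          1.        ]]
top [[559.81847827   0.         323.20745704]
 [  0.         559.81847827 232.25100414]
 [  0.           0.           1.        ]] 0.04352949956435844 [[ 0.00598902 -0.99769636  0.06757293  0.47696152]
 [-0.99989782 -0.0050977   0.01335511 -0.02966697]
 [-0.01297987 -0.06764601 -0.99762495  1.4380882 ]
 [ 0.          0.          0.          1.        ]]
{'clock': 0.1, 'qpos': array([-8.72884860e-01,  3.59296096e-01,  1.11676988e-02, -2.94166929e-04,
       -1.22410236e+00, -2.88072438e-01]), 'joint_velocities': array([-0.00067435, -0.00175426,  0.00137387, -0.00051321, -0.00138813,
       -0.00136953]), 'tau': array([-9.24180786e-04, -5.84764659e+01,  2.94108868e+01,  6.95455536e+00,
       -3.18137842e-03,  1.46135767e-05]), 'tcp_pos': array([ 0.26876287, -0.61875603,  0.24947983]), 'tool_rot': array([[-3.98369315e-01,  9.17224828e-01, -7.09803503e-04],
       [ 9.17223950e-01,  3.98369922e-01,  1.27681565e-03],
       [ 1.45389138e-03, -1.42404599e-04, -9.99998933e-01]]), 'wrist_force': array([-0.03665169,  0.45171933, -0.32025117]), 'moment': array([-0.014754  ,  0.04673006, -0.0193241 ]), 'opening': 0.08552132005606537}
```

View pics/side0.png

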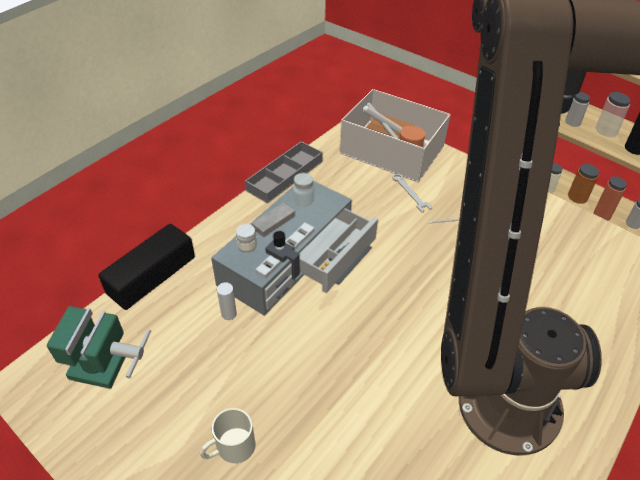

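View pics/top0.png

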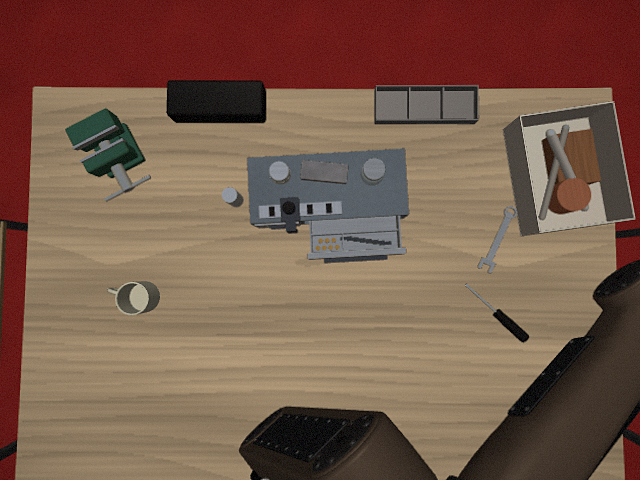

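The top view shows the cabinet at about cols 247-410, rows 150-228. The drawer front is near row 252, cols 307-407, and the knob is near (290,206). I'll zoom in to measure.

```bash
cat > h.py <<'E'
import numpy as np, cv2
from cell import *
def ray(c,uv):
    K=np.array(c["camera_matrix"]);k1=c["k1"];T=np.array(c["cam_to_world"])
    uv=np.array(uv,float).reshape(-1,1,2)
    p=cv2.undistortPoints(uv,K,np.array([k1,0,0,0.]),None,None).reshape(-1,2)
    d=np.c_[p,np.ones(len(p))]@T[:3,:3].T
    return T[:3,3],d
def plane(c,uv,z):
    o,d=ray(c,uv); return o+d*((z-o[2])/d[:,2])[:,None]
def proj(c,P):
    T=np.linalg.inv(np.array(c["cam_to_world"]));P=np.atleast_2d(P)
    r=cv2.Rodrigues(T[:3,:3])[0]
    return cv2.projectPoints(P.astype(float),r,T[:3,3],np.array(c["camera_matrix"]),np.array([c["k1"],0,0,0.]))[0].reshape(-1,2)
E
python3 - <<'E'
import cv2
a=cv2.imread("pics/top0.png")[140:270,235:420]
cv2.imwrite("pics/top0z.png",cv2.resize(a,None,fx=4.3,fy=4.3,interpolation=cv2.INTER_CUBIC))
a=cv2.imread("pics/side0.png")[170:320,205:385]
cv2.imwrite("pics/side0z.png",cv2.resize(a,None,fx=4,fy=4,interpolation=cv2.INTER_CUBIC))
E
```

```text
(no output)
```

View pics/top0z.png

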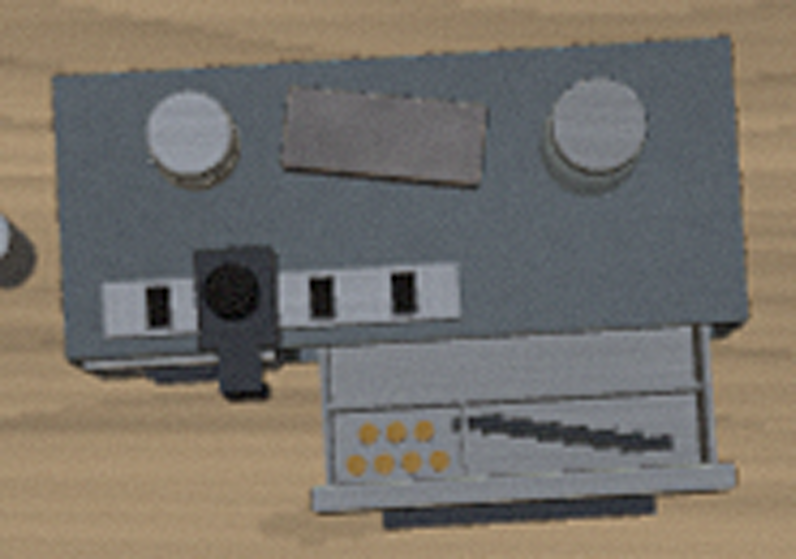

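View pics/side0z.png

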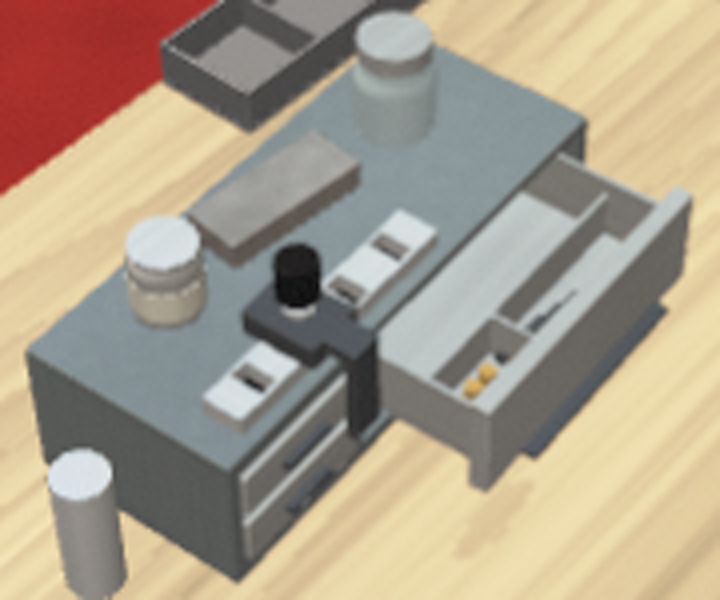

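The zooms show the cabinet top corners, in zoom pixels, at (53,75), (730,38), (747,322) and (68,362). The knob top is at (232,291), and the drawer's front top edge runs from (313,512) to (735,487).

Run:
```python
from h import *
np.set_printoptions(precision=4,suppress=True)
c=capture("top"); s=capture("side")
z=lambda p:(np.array(p,float)+.5)/4.3+[235,140]-.5
zs=lambda p:(np.array(p,float)+.5)/4+[205,170]-.5
cor=plane(c,z([(53,75),(730,38),(747,322),(68,362)]),.110)
print(cor)
loc=np.array([[60,170],[60,-210],[-100,-210],[-100,170]])/1000
# similarity-free rigid fit
def rigid(l,w):
    lm,wm=l.mean(0),w.mean(0);U,S,V=np.linalg.svd((l-lm).T@(w-wm));R=(U@V).T
    return R,wm-R@lm
R,t=rigid(loc,cor[:,:2]);print("cab",np.arctan2(R[1,0],R[0,0]),t,(loc@R.T+t-cor[:,:2]))
strip=plane(c,z([(102,285),(458,262),(462,315),(105,337)]),.124)[:,:2]
print("strip local",(strip-t)@R)
k=plane(c,z([(232,291)]),.188); print("knob",k,(k[:,:2]-t)@R)
holes=plane(c,z([(158,306),(322,296),(403,291)]),.124); print("holes",(holes[:,:2]-t)@R)
d=plane(c,z([(313,512),(735,487)]),.100); print("drawer",d,(d[:,:2]-t)@R)
# side checks
print("side: knob",plane(s,zs([(297,257)]),.188), "corners",plane(s,zs([(28,352),(587,125),(238,470)]),.11), "drawer corner", plane(s,zs([(488,410),(690,195)]),.1))
for n,p,h in(("tube",(70,475),.1),("jar",(395,35),.185),("tin",(162,240),.165)):
    q=plane(s,zs([p]),h);print(n,q,(q[:,:2]-t)@R)
print("tcp", read_state()["tcp_pos"])
```

```text
[[ 0.7469  0.1723  0.11  ]
 [ 0.7689 -0.205   0.11  ]
 [ 0.6102 -0.2139  0.11  ]
 [ 0.5862  0.1617  0.11  ]]
cab 0.061106061691951395 [ 0.6968 -0.0001] [[-0.0006  0.001 ]
 [ 0.0006 -0.001 ]
 [-0.0004 -0.0019]
 [ 0.0004  0.0019]]
strip local [[-0.0604  0.1456]
 [-0.0588 -0.0504]
 [-0.0881 -0.0509]
 [-0.0892  0.1453]]
knob [[0.6174 0.0652 0.188 ]] [[-0.0752  0.07  ]]
holes [[-0.0737  0.1154]
 [-0.0733  0.0252]
 [-0.0731 -0.0193]]
drawer [[ 0.5041  0.0256  0.1   ]
 [ 0.5193 -0.2083  0.1   ]] [[-0.1908  0.0374]
 [-0.1898 -0.197 ]]
side: knob [[0.6126 0.0686 0.188 ]] corners [[ 0.7357  0.1774  0.11  ]
 [ 0.6    -0.2031  0.11  ]
 [ 0.5772  0.1625  0.11  ]] drawer corner [[ 0.5006  0.0277  0.1   ]
 [ 0.5141 -0.2016  0.1   ]]
tube [[0.6548 0.2225 0.1   ]] [[-0.0284  0.2247]]
jar [[ 0.6997 -0.1227  0.185 ]] [[-0.0046 -0.1226]]
tin [[0.699  0.0936 0.165 ]] [[0.0079 0.0934]]
tcp [ 0.2688 -0.6189  0.2497]
```

The sizes check out (corner fit under 2 mm, holes and strip on spec, knob at local (-75,70)). Cabinet yaw is 0.061 rad with its origin at (0.697, 0.000), and the drawer is about 75 mm open. Next I move in front of the drawer with the jaws shut.

Emit:
send_rows(
  targets=[
    [0.032, 0.082, 0, -0.182],
    [0.032, 0.082, 0, -0.182],
    [0.032, 0.082, 0, -0.182],
    [0.032, 0.082, 0, -0.182],
    [0.032, 0.082, 0, -0.182],
    [0.032, 0.082, 0, -0.182],
    [0.032, 0.082, 0, -0.182],
    [0.032, 0.082, 0, -0.182],
  ],
  claw=0,
)

```text
clock: 0.87
tcp_pos: [0.3715, -0.3551, 0.2503]
tool_rot: [[-0.232, 0.973, 0.0], [0.973, 0.232, 0.0], [0.0, 0.0, -1.0]]
wrist_force: [0.5, -0.8, -0.8]
opening: 0.0001
```

Emit:
send_rows(
  targets=[
    [0.032, 0.082, 0, -0.182],
    [0.032, 0.082, 0, -0.182],
    [0.032, 0.082, 0, -0.182],
    [0.032, 0.082, 0, -0.182],
    [0.032, 0.082, 0, -0.182],
    [0.032, 0.082, 0, -0.182],
    [0.032, 0.082, 0, -0.182],
    [0.032, 0.082, 0, -0.182],
  ],
)

```text
clock: 1.53
tcp_pos: [0.4739, -0.0925, 0.2505]
tool_rot: [[-0.059, 0.998, 0.001], [0.998, 0.059, 0.0], [0.0, 0.001, -1.0]]
wrist_force: [1.3, -0.1, -0.1]
opening: -0.0003
```

Emit:
send_rows(
  targets=[
    [-0.005, 0, -0.051, 0],
    [-0.005, 0, -0.051, 0],
    [0, 0, -0.051, 0],
    [0, 0, -0.051, 0],
    [0, 0, -0.051, 0],
    [0, 0, -0.051, 0],
    [0, 0, -0.051, 0],
    [0, 0, -0.051, 0],
  ],
)

```text
clock: 2.2
tcp_pos: [0.4696, -0.0943, 0.0863]
tool_rot: [[-0.06, 0.998, 0.0], [0.998, 0.06, 0.0], [0.0, 0.0, -1.0]]
wrist_force: [0.4, 0.6, 0.1]
opening: 0.0002
```

Run:
```python
from h import *
for n in("side","top"):
    c=capture(n); 
    a=c["pixels"][:,:,::-1]
    a=a[170:320,205:385] if n=="side" else a[140:290,235:420]
    cv2.imwrite(f"pics/{n}1z.png",cv2.resize(a,None,fx=4,fy=4,interpolation=cv2.INTER_CUBIC))
print(read_state()["tcp_pos"])
```

```text
[ 0.46749437 -0.09456174  0.08446671]
```

View pics/side1z.png

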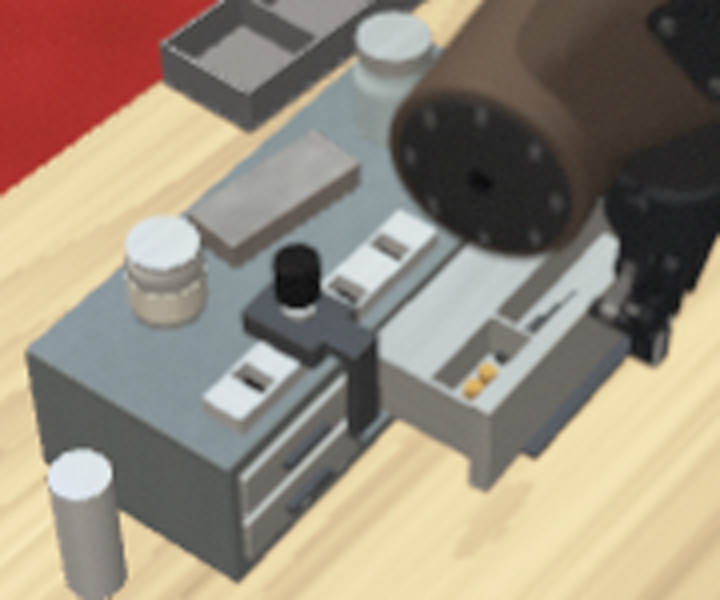

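The shut fingertips are just ahead of the drawer front, near (640,320) in the zoom, above the lip. Pushing now.

Emit:
send_rows(
  targets=[
    [0.025, 0.0015, 0, 0],
    [0.025, 0.0015, 0, 0],
    [0.025, 0.0015, 0, 0],
    [0.025, 0.0015, 0, 0],
    [0.025, 0.0015, 0, 0],
    [0.025, 0.0015, 0, 0],
    [0.025, 0.0015, 0, 0],
    [0.025, 0.0015, 0, 0],
  ],
)

```text
clock: 2.97
tcp_pos: [0.5508, -0.0895, 0.0871]
tool_rot: [[-0.06, 0.998, -0.0], [0.998, 0.06, 0.0], [0.0, -0.0, -1.0]]
wrist_force: [-0.3, -0.1, 0.8]
opening: -0.0001
```

Emit:
send_rows(
  targets=[
    [0.008, 0.0005, 0, 0],
    [0.008, 0.0005, 0, 0],
    [0.008, 0.0005, 0, 0],
    [0.008, 0.0005, 0, 0],
    [0.008, 0.0005, 0, 0],
    [0, 0, 0, 0],
    [0, 0, 0, 0],
    [0, 0, 0, 0],
  ],
)

```text
clock: 3.63
tcp_pos: [0.5647, -0.0886, 0.0867]
tool_rot: [[-0.06, 0.998, -0.002], [0.998, 0.06, -0.0], [0.0, -0.002, -1.0]]
wrist_force: [-3.1, 0.4, -2.3]
opening: -0.0001
```

Emit:
send_rows(
  targets=[
    [0.005, 0.0003, 0, 0],
    [0.005, 0.0003, 0, 0],
    [0.005, 0.0003, 0, 0],
    [0.005, 0.0003, 0, 0],
    [0.005, 0.0003, 0, 0],
    [0, 0, 0, 0],
    [0, 0, 0, 0],
    [0, 0, 0, 0],
  ],
)

```text
clock: 4.3
tcp_pos: [0.5752, -0.088, 0.0869]
tool_rot: [[-0.06, 0.998, -0.001], [0.998, 0.06, -0.0], [-0.0, -0.001, -1.0]]
wrist_force: [-4.4, -0.7, -0.2]
opening: 0.0002
```

Run:
```python
from h import *
for n in("side","top"):
    c=capture(n); 
    a=c["pixels"][:,:,::-1]
    a=a[170:320,205:385] if n=="side" else a[140:290,235:420]
    cv2.imwrite(f"pics/{n}2z.png",cv2.resize(a,None,fx=4,fy=4,interpolation=cv2.INTER_CUBIC))
print(read_state()["tcp_pos"],read_state()["wrist_force"])
```

```text
[ 0.57521173 -0.08797323  0.086917  ] [-4.37344791 -0.98402803 -0.20136605]
```

View pics/side2z.png

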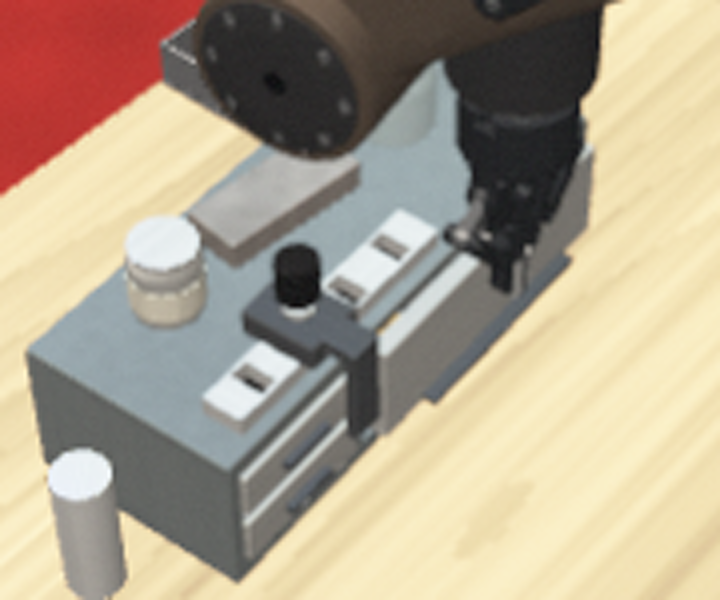

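View pics/top2z.png

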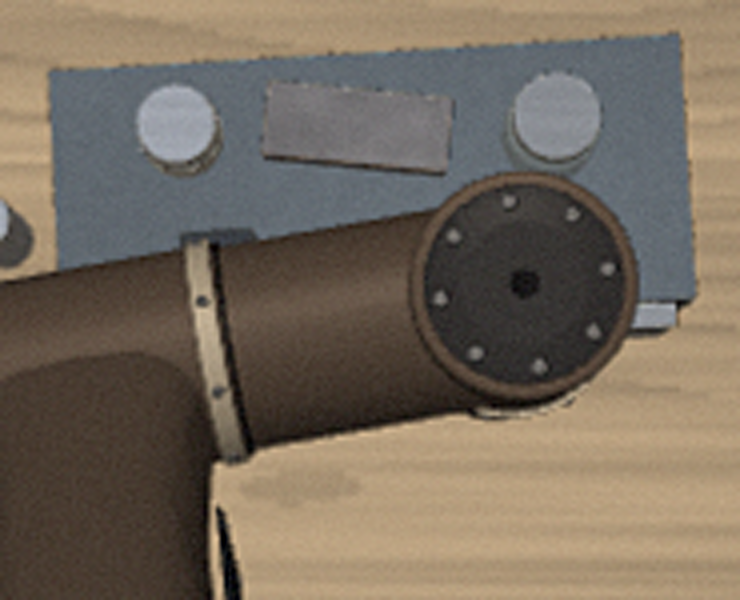

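The drawer is nearly home, with a small gap still showing near (395,320) in the side zoom. I keep pushing slowly.

Emit:
send_rows(
  targets=[
    [0.004, 0.0003, 0, 0],
    [0.004, 0.0003, 0, 0],
    [0.004, 0.0003, 0, 0],
    [0, 0, 0, 0],
    [0, 0, 0, 0],
    [0, 0, 0, 0],
    [0, 0, 0, 0],
    [0, 0, 0, 0],
  ],
)

```text
clock: 5.07
tcp_pos: [0.5754, -0.0882, 0.0865]
tool_rot: [[-0.059, 0.998, -0.009], [0.998, 0.059, -0.001], [-0.0, -0.009, -1.0]]
wrist_force: [-19.5, 1.0, 11.5]
opening: 0.0
```

Emit:
send_rows(
  targets=[
    [0.003, 0.0002, 0, 0],
    [0.003, 0.0002, 0, 0],
    [0.003, 0.0002, 0, 0],
    [0, 0, 0, 0],
    [0, 0, 0, 0],
    [0, 0, 0, 0],
    [0, 0, 0, 0],
    [0, 0, 0, 0],
  ],
)

```text
clock: 5.73
tcp_pos: [0.5754, -0.0883, 0.086]
tool_rot: [[-0.058, 0.998, -0.016], [0.998, 0.058, -0.001], [0.0, -0.016, -1.0]]
wrist_force: [-30.7, 2.3, 19.2]
opening: -0.0
```

A firm stop at 30 N. Backing off to look.

Emit:
send_rows(
  targets=[
    [-0.0125, -0.0008, 0, 0],
    [-0.0125, -0.0008, 0, 0],
    [-0.025, -0.0015, 0, 0],
    [-0.05, -0.003, 0, 0],
    [-0.05, -0.003, 0, 0],
    [-0.05, -0.003, 0.05, 0],
    [0, 0, 0.09, 0],
    [0, 0, 0.09, 0],
  ],
)

```text
clock: 6.4
tcp_pos: [0.5031, -0.0922, 0.1801]
tool_rot: [[-0.061, 0.998, -0.0], [0.998, 0.061, -0.0], [-0.0, -0.0, -1.0]]
wrist_force: [2.3, 0.0, -0.9]
opening: 0.0
```

Emit:
send_rows(
  targets=[
    [-0.05, 0, 0.05, 0],
    [-0.05, 0, 0.05, 0],
    [0, 0, 0, 0],
    [0, 0, 0, 0],
    [0, 0, 0, 0],
    [0, 0, 0, 0],
    [0, 0, 0, 0],
    [0, 0, 0, 0],
  ],
  claw=1,
)

```text
clock: 7.07
tcp_pos: [0.4642, -0.0922, 0.2182]
tool_rot: [[-0.06, 0.998, -0.002], [0.998, 0.06, -0.0], [-0.0, -0.002, -1.0]]
wrist_force: [-0.1, -0.7, -1.1]
opening: 0.0854
```

Run:
```python
from h import *
for n in("side","top"):
    c=capture(n); 
    a=c["pixels"][:,:,::-1]
    a=a[170:320,205:385] if n=="side" else a[140:290,235:420]
    cv2.imwrite(f"pics/{n}3z.png",cv2.resize(a,None,fx=4,fy=4,interpolation=cv2.INTER_CUBIC))
print(read_state()["tcp_pos"],read_state()["wrist_force"])
```

```text
[ 0.46420531 -0.09216978  0.21837812] [ 0.29403859 -0.64350571  0.06118533]
```

View pics/side3z.png

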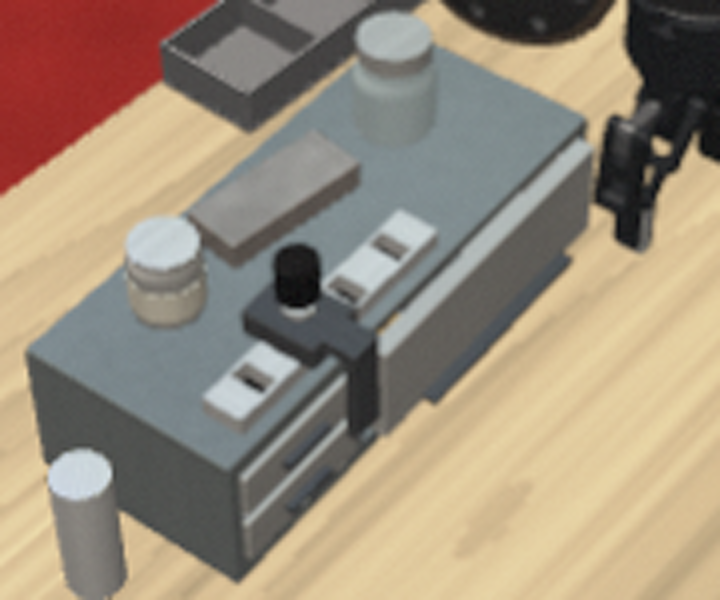

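View pics/top3z.png

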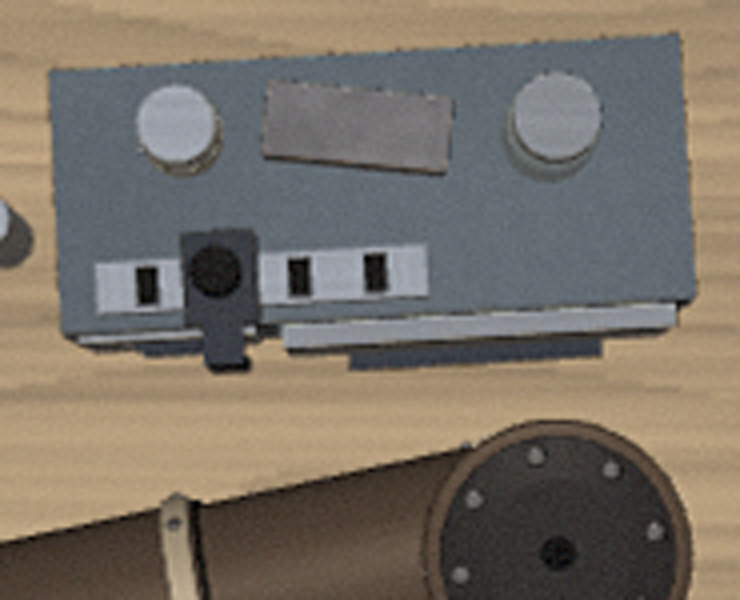

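Run:
```python
from h import *
np.set_printoptions(precision=4,suppress=True)
c=capture("top"); s=capture("side")
z=lambda p:(np.array(p,float)+.5)/4+[235,140]-.5
zs=lambda p:(np.array(p,float)+.5)/4+[205,170]-.5
a=.0611;R=np.array([[np.cos(a),-np.sin(a)],[np.sin(a),np.cos(a)]]);t=np.array([.6968,0])
for cc,p in((c,z([(286,352),(677,326)])),(s,zs([(382,353),(590,143)]))):
    d=plane(cc,p,.1)[:,:2];print((d-t)@R)
d=plane(s,zs([(28,352),(587,125),(238,470)]),.11)[:,:2];print("side corners",(d-t)@R)
for x in (-.115,-.121):
    P=np.array([[x,-.198],[x,.038]])@R.T+t; P=np.c_[P,[.1,.1]]
    print(x,(proj(c,P)-[235,140])*4,(proj(s,P)-[205,170])*4)
P=np.array([[-.1,.17],[-.1,-.21],[.06,.17]])@R.T+t;print((proj(s,np.c_[P,[.11]*3])-[205,170])*4)
for n,im in(("side",s),("top",c)):
    a=im["pixels"][:,:,::-1]
    a=a[205:285,290:360] if n=="side" else a[208:238,300:412]
    f=7.
    cv2.imwrite(f"pics/{n}4z.png",cv2.resize(a,None,fx=f,fy=f,interpolation=cv2.INTER_CUBIC))
```

```text
[[-0.1163  0.0364]
 [-0.1138 -0.198 ]]
[[-0.1163  0.0408]
 [-0.1149 -0.1927]]
side corners [[ 0.0496  0.1747]
 [-0.1091 -0.1968]
 [-0.1095  0.1695]]
-0.115 [[675.5934 326.4257]
 [281.8049 348.5084]] [[592.9477 137.2356]
 [381.4735 347.813 ]]
-0.121 [[676.2439 336.4093]
 [282.3348 358.4739]] [[600.4738 140.8916]
 [389.3923 352.1957]]
[[223.1382 461.3835]
 [584.9181 107.4988]
 [ 19.215  338.2767]]
```

View pics/side4z.png

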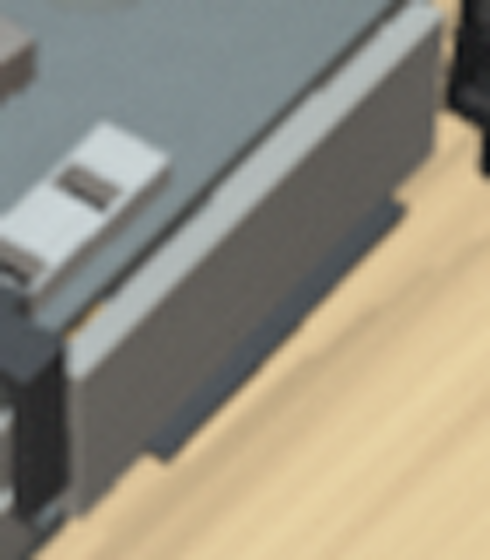

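View pics/top4z.png

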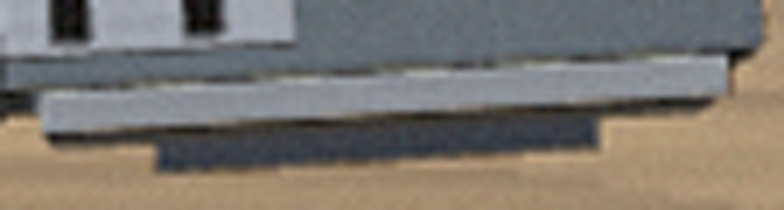

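The drawer front's outer face measures at local x ≈ -0.115 in both views, so it is home, and the 30 N stop agrees. Next I go above the knob at (0.616, 0.066).

Emit:
send_rows(
  targets=[
    [0.0475, 0.0494, 0.0125, 0],
    [0.0475, 0.0494, 0.0125, 0],
    [0.0475, 0.0494, 0.0125, 0],
    [0.0475, 0.0494, 0.0125, 0],
    [0.0475, 0.0494, 0.0125, 0],
    [0.0475, 0.0494, 0.0125, 0],
    [0.0475, 0.0494, 0.0125, 0],
    [0.0475, 0.0494, 0.0125, 0],
  ],
)

```text
clock: 7.93
tcp_pos: [0.617, 0.067, 0.259]
tool_rot: [[-0.06, 0.998, -0.0], [0.998, 0.06, -0.0], [-0.0, -0.0, -1.0]]
wrist_force: [0.3, -0.0, 0.2]
opening: 0.0853
```

Emit:
send_rows(
  targets=[
    [0, 0, -0.03, 0],
    [0, 0, -0.03, 0],
    [0, 0, -0.03, 0],
    [0, 0, -0.03, 0],
    [0, 0, -0.03, 0],
    [0, 0, -0.03, 0],
    [0, 0, -0.015, 0],
    [0, 0, 0, 0],
  ],
)

```text
clock: 8.6
tcp_pos: [0.6153, 0.0657, 0.1793]
tool_rot: [[-0.06, 0.998, -0.003], [0.998, 0.06, -0.001], [-0.001, -0.003, -1.0]]
wrist_force: [0.9, 0.5, -0.5]
opening: 0.0852
```

Run:
```python
from h import *
for n in("side",):
    c=capture(n); 
    a=c["pixels"][:,:,::-1]
    a=a[170:320,205:385]
    cv2.imwrite(f"pics/{n}5z.png",cv2.resize(a,None,fx=4,fy=4,interpolation=cv2.INTER_CUBIC))
print(read_state()["tcp_pos"],read_state()["wrist_force"])
```

```text
[0.61588026 0.06579023 0.18043065] [ 0.39949603 -0.03577326  0.01195242]
```

View pics/side5z.png

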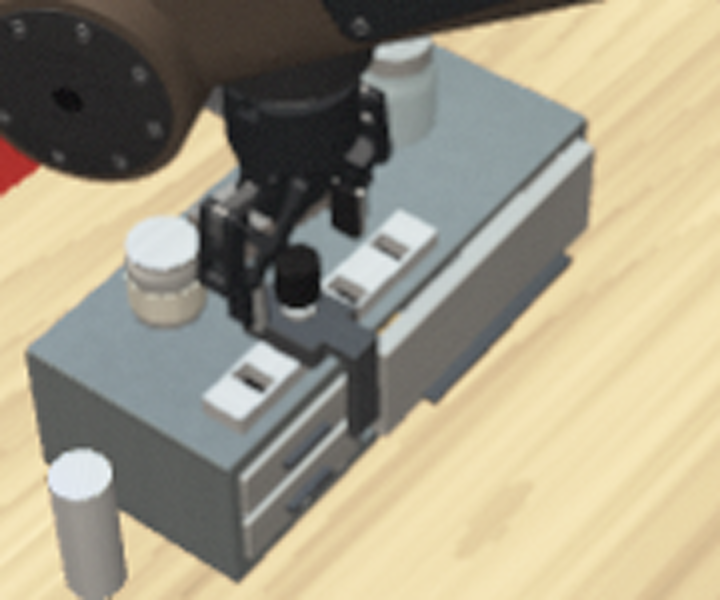

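The jaws straddle the knob at about (297,275) in the side zoom. Lowering slightly, then closing.

Emit:
send_rows(
  targets=[
    [0, 0, -0.01, 0],
    [0, 0, 0, 0],
    [0, 0, 0, 0],
    [0, 0, 0, 0],
    [0, 0, 0, 0],
    [0, 0, 0, 0],
    [0, 0, 0, 0],
    [0, 0, 0, 0],
  ],
)

```text
clock: 9.32
tcp_pos: [0.6161, 0.066, 0.1772]
tool_rot: [[-0.06, 0.998, 0.0], [0.998, 0.06, 0.0], [0.0, 0.0, -1.0]]
wrist_force: [0.3, -0.1, -0.1]
opening: 0.0853
```

Emit:
send_rows(
  targets=[
    [0, 0, 0, 0],
    [0, 0, 0, 0],
    [0, 0, 0, 0],
    [0, 0, 0, 0],
    [0, 0, 0, 0],
    [0, 0, 0, 0],
    [0, 0, 0, 0],
    [0, 0, 0, 0],
  ],
  claw=0,
)

```text
clock: 9.98
tcp_pos: [0.6162, 0.0659, 0.1773]
tool_rot: [[-0.06, 0.998, 0.0], [0.998, 0.06, -0.0], [-0.0, 0.0, -1.0]]
wrist_force: [-1.3, -0.0, 3.4]
opening: 0.0265
```

Emit:
send_rows(
  targets=[
    [0, 0, 0.008, 0],
    [0, 0, 0.008, 0],
    [0, 0, 0.008, 0],
    [0, 0, 0.008, 0],
    [0, 0, 0.007, 0],
    [0, 0, 0, 0],
    [0, 0, 0, 0],
    [0, 0, 0, 0],
  ],
)

```text
clock: 10.65
tcp_pos: [0.6159, 0.0659, 0.1924]
tool_rot: [[-0.06, 0.998, -0.0], [0.998, 0.06, -0.0], [-0.0, -0.0, -1.0]]
wrist_force: [3.6, -1.4, -9.3]
opening: 0.0265
```

Run:
```python
from h import *
c=capture("side"); 
a=c["pixels"][:,:,::-1][200:280,250:320]
cv2.imwrite(f"pics/side6z.png",cv2.resize(a,None,fx=7,fy=7,interpolation=cv2.INTER_CUBIC))
s=read_state();print(s["tcp_pos"],s["wrist_force"],s["opening"])
```

```text
[0.61595324 0.0659073  0.19238497] [  3.2750937   -0.63318954 -10.67884128] 0.02631661481468934
```

View pics/side6z.png

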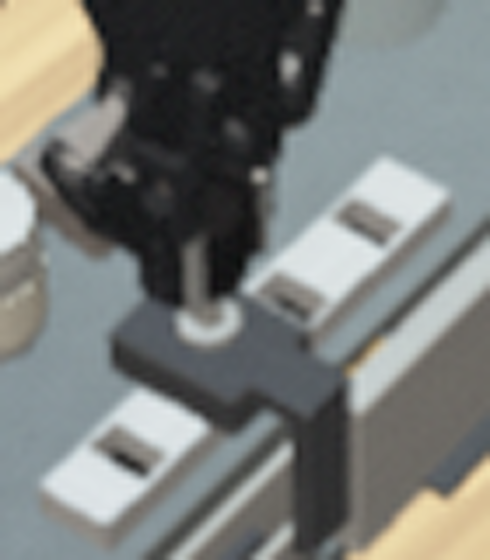

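The bright stem shows under the lifted knob at about (205,275), and the 10 N matches the spring near 15 mm of lift. I'm sliding 45 mm along cabinet -y.

Emit:
send_rows(
  targets=[
    [0.0011, -0.0187, 0, 0],
    [0.0011, -0.0187, 0, 0],
    [0.0011, -0.0187, 0, 0],
    [0.0011, -0.0187, 0, 0],
    [0.0012, -0.0187, 0, 0],
    [0.0012, -0.0187, 0, 0],
    [0, 0, 0, 0],
    [0, 0, 0, 0],
  ],
)

```text
clock: 11.37
tcp_pos: [0.6188, 0.0199, 0.1927]
tool_rot: [[-0.059, 0.998, -0.0], [0.998, 0.059, -0.001], [-0.001, -0.0, -1.0]]
wrist_force: [2.2, -1.8, -9.7]
opening: 0.0262
```

Run:
```python
from h import *
c=capture("side"); 
a=c["pixels"][:,:,::-1][200:290,250:340]
cv2.imwrite(f"pics/side7z.png",cv2.resize(a,None,fx=6,fy=6,interpolation=cv2.INTER_CUBIC))
s=read_state();print(s["tcp_pos"],s["wrist_force"],s["opening"])
```

```text
[0.61880669 0.02026282 0.19275798] [  3.63369501  -1.56846384 -10.19701636] 0.026357050101028408
```

View pics/side7z.png

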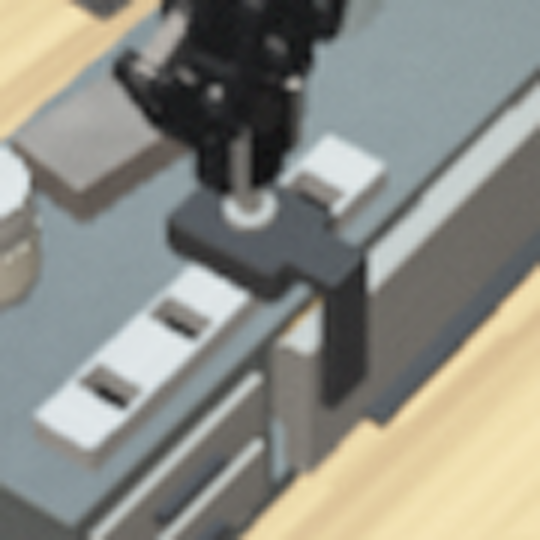

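The slide has moved one hole, with two free holes now showing behind it, and the tongue stands in front of the drawer. TCP travel is 45.7 mm. Lowering the pin.

Emit:
send_rows(
  targets=[
    [0, 0, -0.008, 0],
    [0, 0, -0.008, 0],
    [0, 0, -0.008, 0],
    [0, 0, -0.008, 0],
    [0, 0, -0.0065, 0],
    [0, 0, 0, 0],
    [0, 0, 0, 0],
    [0, 0, 0, 0],
  ],
)

```text
clock: 12.08
tcp_pos: [0.6188, 0.0212, 0.1774]
tool_rot: [[-0.06, 0.998, 0.0], [0.998, 0.06, 0.0], [0.0, 0.0, -1.0]]
wrist_force: [1.9, -1.1, -4.8]
opening: 0.0263
```

Run:
```python
from h import *
c=capture("side"); 
a=c["pixels"][:,:,::-1][200:290,250:340]
cv2.imwrite(f"pics/side8z.png",cv2.resize(a,None,fx=6,fy=6,interpolation=cv2.INTER_CUBIC))
s=read_state();print(s["tcp_pos"],s["wrist_force"],s["opening"])
```

```text
[0.61886319 0.02118172 0.17746387] [ 1.55461246 -0.81042729 -4.71490099] 0.026096654341537528
```

View pics/side8z.png

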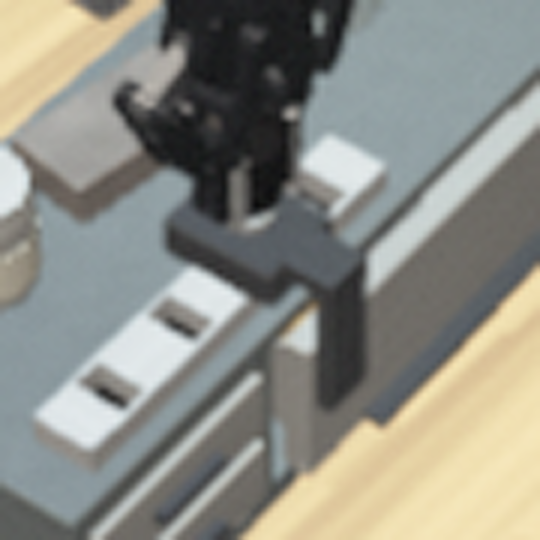

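The height is back to the grasp height, but the arm still carries about 4.7 N of spring. I press a little further so the pin is surely seated.

Emit:
send_rows(
  targets=[
    [0, 0, -0.002, 0],
    [0, 0, -0.002, 0],
    [0, 0, 0, 0],
    [0, 0, 0, 0],
    [0, 0, 0, 0],
    [0, 0, 0, 0],
    [0, 0, 0, 0],
    [0, 0, 0, 0],
  ],
)

```text
clock: 12.8
tcp_pos: [0.619, 0.0211, 0.1773]
tool_rot: [[-0.061, 0.998, 0.001], [0.998, 0.061, 0.0], [0.0, 0.001, -1.0]]
wrist_force: [-4.0, -0.4, 5.2]
opening: 0.026
```

z stays at 0.1773 and the force reversed to +5 N, so the pin is on its stop. TCP travel is 44.9 mm. Last, the drawer and bystanders.

Run:
```python
from h import *
for n in("side","top"):
    c=capture(n);cv2.imwrite(f"pics/{n}9.png",c["pixels"][:,:,::-1])
a=cv2.imread("pics/side9.png")[170:320,205:385]
cv2.imwrite("pics/side9z.png",cv2.resize(a,None,fx=4,fy=4,interpolation=cv2.INTER_CUBIC))
s=read_state();print(s["clock"],s["tcp_pos"],s["wrist_force"],s["opening"])
```

```text
12.9 [0.61902853 0.02112995 0.17729377] [-3.35549815 -0.37548339  5.75970554] 0.026336023776981854
```

View pics/side9z.png

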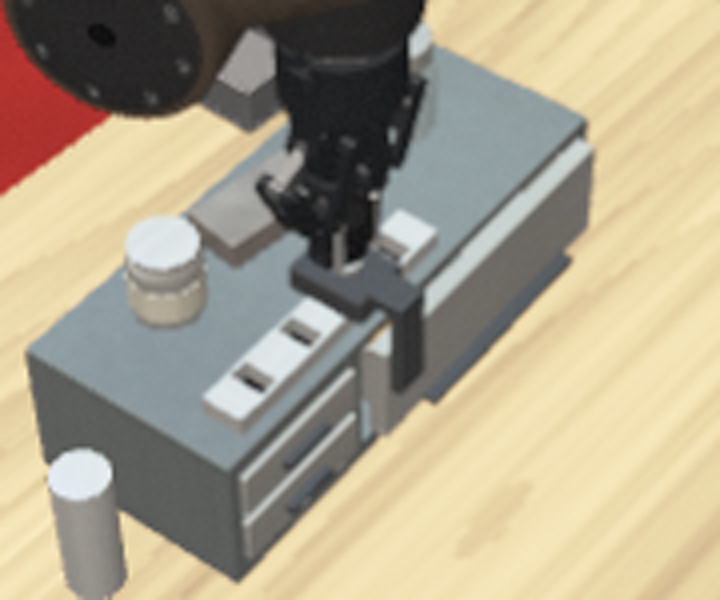

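View pics/top9.png

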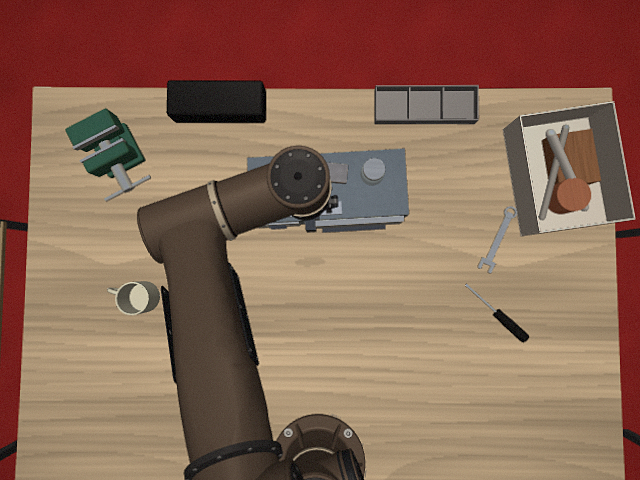

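The side view shows the drawer flush, the tongue in front of it, and the tin, jar and tube in place. The top view has the mug (137,298), wrench and screwdriver where they started.

```bash
python3 -c "
from cell import *
print(sign_off())"
```

```text
the job is handed in; nothing more can be done
None
```

I finished the job and handed it in at about 12.9 s of the 54 s allowed; the sign-off gave no verdict.

- **Drawer:** I pushed it home with the shut fingers until it met a firm stop at about 30 N. Its front face measured within about 1.5 mm of the shut position. It still looked flush in the last side view.
- **Lock slide:** I gripped the knob and lifted it 15 mm, where the pull was about 10 N, as the spring figures predict. The tool then travelled 44.9 mm towards the drawer. The picture shows the tongue in front of the drawer and two free holes behind the slide.
- **Pin:** I lowered the knob back to its starting height (z 0.1773). Pressing a little more moved it no further, and the force changed from -4.7 N to +5 N, so the pin is seated on its stop. The gripper still holds the knob, with the fingers 26 mm apart.
- **Bystanders:** Everything visible in the last pictures is where it started. The arm partly hides the jar and the stone in the side view, and hides the tin and most of the stone in the top view.

Two readings disagreed. The side camera put the knob and the cabinet corners about 5–10 mm off from the top camera; I mostly used the top view, and the grasp and slide travel bore that out. The finger opening also read 26 mm on a 28 mm knob, but the grip did not slip.

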